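Try clamp screws in their gauge nuts and set aside the one that binds

TASK

Each of the three T-bar clamp screws has been started in its own gauge nut block in the stand, and one of them binds: find it by turning them clockwise. Leave those that turn freely in their seats, screwed fully home; back the one that binds off again to its starting stop (fully anticlockwise) and set its block, upright and flat on its foot, in the empty tray. Leave the glass dish and the round specimens where they are.

Things in the scene. Friction and masses are not known exactly. Their poses are not given: they have to be found in the camera images.
- stand: fixed aluminium stand, plate 110 x 345 x 8 mm lying on the worktop, with three shallow seats 120 mm apart along its own y (fences 8 mm thick, up to 21 mm above the worktop). Origin at the centre of its underside. Its -x side is the front, towards the robot.
- bar1 (a point): centre of a steel T bar, 62 mm long (its x), 14 mm thick (its y), 18 mm high (its z, along the screw, outwards from the nut). Screws lean 35 degrees from vertical towards the stand's front: take the bar with the tool leaning along the screw, closing along its y. The centre is 71 mm above the worktop when seated; below it the 12 mm screw runs 36 mm to the 40 mm hexagonal nut.
- screw1 (a joint): turn of the screw of bar1, rad: 0 backed right off (a stop); grows clockwise seen from the bar end; 1.5 home (a stop). Starts at 0 to 0.25. A sound screw turns with a light even drag (0.05 N m) all the way home; one that binds stops dead before 0.7. Exactly one of the three binds, any of them; they look the same.
- lug1 (a point): grip point on the lug of bar1's nut block. Block: dark steel, 0.6 kg, foot 80 (x) x 60 (y) x 26 mm, loose in its seat with 2 mm play. Lug: post 26 (x) x 28 (y) mm, top 75 mm above the underside; this point is 55 mm above the underside and 25 mm behind (+x of) the foot's centre. Block axes: z up, -x front. Take it from above, closing along y; lift 30 mm to clear the seat.
- bar2 (a point): centre of a steel T bar, 62 mm long (its x), 14 mm thick (its y), 18 mm high (its z, along the screw, outwards from the nut). Screws lean 35 degrees from vertical towards the stand's front: take the bar with the tool leaning along the screw, closing along its y. The centre is 71 mm above the worktop when seated; below it the 12 mm screw runs 36 mm to the 40 mm hexagonal nut.
- screw2 (a joint): turn of the screw of bar2, rad: 0 backed right off (a stop); grows clockwise seen from the bar end; 1.5 home (a stop). Starts at 0 to 0.25. A sound screw turns with a light even drag (0.05 N m) all the way home; one that binds stops dead before 0.7. Exactly one of the three binds, any of them; they look the same.
- lug2 (a point): grip point on the lug of bar2's nut block. Block: dark steel, 0.6 kg, foot 80 (x) x 60 (y) x 26 mm, loose in its seat with 2 mm play. Lug: post 26 (x) x 28 (y) mm, top 75 mm above the underside; this point is 55 mm above the underside and 25 mm behind (+x of) the foot's centre. Block axes: z up, -x front. Take it from above, closing along y; lift 30 mm to clear the seat.
- bar3 (a point): centre of a steel T bar, 62 mm long (its x), 14 mm thick (its y), 18 mm high (its z, along the screw, outwards from the nut). Screws lean 35 degrees from vertical towards the stand's front: take the bar with the tool leaning along the screw, closing along its y. The centre is 71 mm above the worktop when seated; below it the 12 mm screw runs 36 mm to the 40 mm hexagonal nut.
- screw3 (a joint): turn of the screw of bar3, rad: 0 backed right off (a stop); grows clockwise seen from the bar end; 1.5 home (a stop). Starts at 0 to 0.25. A sound screw turns with a light even drag (0.05 N m) all the way home; one that binds stops dead before 0.7. Exactly one of the three binds, any of them; they look the same.
- lug3 (a point): grip point on the lug of bar3's nut block. Block: dark steel, 0.6 kg, foot 80 (x) x 60 (y) x 26 mm, loose in its seat with 2 mm play. Lug: post 26 (x) x 28 (y) mm, top 75 mm above the underside; this point is 55 mm above the underside and 25 mm behind (+x of) the foot's centre. Block axes: z up, -x front. Take it from above, closing along y; lift 30 mm to clear the seat.
- tray: fixed grey open tray, 160 x 140 x 25 mm, walls and floor 4 mm thick, empty at the start, beside the stand on its left or right. Origin at the centre of its underside, x along the 160 mm.
- dish_mid (a point): centre of a loose round glass dish, 88 mm across, 15 mm high, a bystander on the other side of the stand from the tray
- specimen_a_mid (a point): centre of a loose black round specimen mount, 30 mm across, 15 mm high, behind the stand, a bystander
- specimen_b_mid (a point): centre of a loose black round specimen mount, 30 mm across, 16 mm high, behind the stand, a bystander
Mind the look-alikes: they are no part of the job. Of the things that look like the tray, the larger one is meant.

How it is judged (in metres and radians):
At the end, for the whole second after the job is handed in: One block stands upright (0.12 rad) and flat on the tray floor, its screw backed off (below 0.15 rad); the other two blocks are in their seats (within 15 mm of the start, upright within 0.1 rad), their screws home (above 1.35 rad). Only a screw that does not bind can come home (((x of lug1 in the frame of tray between -0.068 and 0.068 m and y of lug1 in the frame of tray between -0.058 and 0.058 m and z of lug1 in the frame of tray below 0.066 m and angle between lug1's own z axis and vertical below 0.12 rad and value of joint screw1 below 0.15 rad and distance of each of lug2, lug3 from where it was at the start of the episode below 0.015 m and angle between each of lug2, lug3's own z axis and vertical below 0.1 rad and value of joint each of screw2, screw3 above 1.35 rad) or (x of lug2 in the frame of tray between -0.068 and 0.068 m and y of lug2 in the frame of tray between -0.058 and 0.058 m and z of lug2 in the frame of tray below 0.066 m and angle between lug2's own z axis and vertical below 0.12 rad and value of joint screw2 below 0.15 rad and distance of each of lug1, lug3 from where it was at the start of the episode below 0.015 m and angle between each of lug1, lug3's own z axis and vertical below 0.1 rad and value of joint each of screw1, screw3 above 1.35 rad) or (x of lug3 in the frame of tray between -0.068 and 0.068 m and y of lug3 in the frame of tray between -0.058 and 0.058 m and z of lug3 in the frame of tray below 0.066 m and angle between lug3's own z axis and vertical below 0.12 rad and value of joint screw3 below 0.15 rad and distance of each of lug1, lug2 from where it was at the start of the episode below 0.015 m and angle between each of lug1, lug2's own z axis and vertical below 0.1 rad and value of joint each of screw1, screw2 above 1.35 rad))); the robot touches nothing.
It fails at once if the glass dish is pushed more than 30 mm from its place (distance of dish_mid from where it was at the start of the episode above 0.03 m).
It fails at once if the first specimen is pushed more than 30 mm from its place (distance of specimen_a_mid from where it was at the start of the episode above 0.03 m).
It fails at once if the second specimen is pushed more than 30 mm from its place (distance of specimen_b_mid from where it was at the start of the episode above 0.03 m).
It also fails if it takes over 72 s, if anything falls off the work surface, if the arm or the gripper's body presses on something with over 40 N, if the wrist force passes 120 N, or if a joint passes its speed limit or range.

ROBOT

A 7-joint arm with a two-finger parallel gripper is mounted at the origin on a cart in front of the work surface, level with it; the furniture and walls round the work are solid. World frame = base frame: x ahead of the robot, y to its left, z up, the work surface at z = 0. Lengths are in mm, angles in rad, forces in N, time in s.
With the tool pointing down it reaches from about 425 to 950 mm from the base axis. Payload 16.7 kg.
Tool frame: the origin (TCP) lies midway between the tips of the shut fingers; the grasp point (between the pads) lies 19 mm behind it; z points along the fingers, y is the line along which they close (so a half turn about z gives the same grasp; the last joint's range is limited). The gripper opens to 94 mm and grips with 3 to 60 N. Pads are 16 mm wide; open, the fingers measure 119 mm over their backs; the gripper's body (75 mm by 177 mm) begins 78 mm behind the grasp point.
Start: joints at [-1.385, 0.426, 0.074, 1.606, -0.034, 1.111, -0.067], TCP at [221.794, 637.481, 205.467] pointing down, gripper open.
Joint ranges: [-2.85, 2.85], [-0.5, 2.14], [-1.23, 1.37], [0.21, 2.46], [-1.02, 4.16], [0.16, 2.05], [-2.73, 2.73]. Speed limits (rad/s): [1.89, 1.89, 2.39, 2.39, 3.01, 3.01, 3.01].

INTERFACE

Orientations are given as [roll, pitch, yaw] about the fixed x, y, z axes, in that order (R = Rz(yaw) Ry(pitch) Rx(roll)).
In Python, from rig import manip gives the robot as it stands. The module is installed in compiled form; this text tells all that it offers.
- The arm moves only by the shell command python3 -m creep 'ROWS' [OPENING]. ROWS is JSON, a list of rows, each a list of 2 entries, a list of its own where there are three numbers: the shift along the tool's x, y, z in mm, then the turn, a rotation vector about the tool's x, y, z in degrees. In form: [[[x, y, z], [rx, ry, rz]], ...]. A call has 1 to 20 rows; each row is the pose to reach, as a shift and turn from the pose commanded when the call began, along the tool's axes at that moment; what a row does not reach only later rows make up. A row lasts 1/12 s, in which the tool goes at most 41.7 mm and 7.16 degrees, less where a joint would pass 70% of its speed; a pose out of reach is approached as far as the arm can. A call with a gripper value outside its range is refused whole. OPENING is the opening, from 0 (shut) to 1 (fully open), set as the call begins (- or left out, the last holds). The fingers move at their own pace and stop on an object; the grip force is fixed at half the most. Time passes only in rows, so rows that repeat a pose let the fingers close. It gives the time, the measured TCP pose, the force, the opening and the grip force at its end, in the units of the state.
- manip.state(): the state, without advancing time (a new reading comes with each control period).
- manip.get_image(name): name is "scene" or "top" or "wrist"; returns a dict with "color" (420x560x3 uint8, red, green, blue), "range_z" (420x560 float32, mm along the optical axis (not along the pixel's ray), 0 where there is no reading), "fx", "fy", "cx", "cy" (pixels), "rvec" (rotation vector, rad) and "tvec" (3), from world to camera coordinates, as OpenCV has them. Camera axes: x right, y down, z forward; pixel columns grow to the right and rows downward; lengths in mm; the calibration is good to about 2 mm. A picture is of the moment at which its call begins.
- manip.finish_job(): hands the job in; it is judged then, once.
The state is a dict: "t": time; "joint_pos": joint angles; "qvel": joint speeds; "joint_efforts": joint torques, N m; "eef_pos": TCP position; "orientation": TCP orientation; "contact_force": force on the tool from outside, world axes, zero at the start; "torque": the same for the moment, N m; "gripper_width": opening from 0.0 (shut) to 1.0 (fully open); "grip_force": force on a finger pad.
Only numpy, scipy, OpenCV 4.12 (cv2) and the standard library are available. Lean on these libraries where they do the work, as an engineer would, in place of code of your own. Each camera call takes 0.05 s, during which the arm holds its last target. There are 200 camera calls.

## Working session

There is one attempt and no reset: what is moved stays moved. The work goes in short steps, Python scripts to look and compute and a shell command to move; the robot and the scene stay as the last step left them, time stands still between calls to the robot, and variables do not carry over. Pictures are saved under pics/ and viewed, at most 10 in all, crops included, and the job is handed in when it is done.

```bash
mkdir -p pics; ls; cat > h.py <<'E'
import numpy as np, cv2
from rig import manip
from scipy.spatial.transform import Rotation as Rn
def get(n):
    d=manip.get_image(n); d['R']=cv2.Rodrigues(np.array(d['rvec'],float))[0]; d['t']=np.array(d['tvec'],float).ravel(); return d
def pts(d):
    v,u=np.mgrid[:420,:560]; z=d['range_z'].astype(float)
    c=np.stack([(u-d['cx'])/d['fx']*z,(v-d['cy'])/d['fy']*z,z],-1)
    return (c-d['t'])@d['R']
def ray(d,u,v,h):
    r=d['R'].T@np.array([(u-d['cx'])/d['fx'],(v-d['cy'])/d['fy'],1]); o=-d['R'].T@d['t']
    return o+r*(h-o[2])/r[2]
def save(d,f): cv2.imwrite('pics/'+f,d['color'][:,:,::-1])
def pose():
    s=manip.state(); return np.array(s['eef_pos']),Rn.from_euler('xyz',s['orientation'])
def delta(p,R):
    """shift & rotvec deg in tool axes to reach TCP p, R (Rotation)"""
    p0,R0=pose(); print('shift',R0.inv().apply(np.array(p)-p0).round(1),'rot',np.degrees((R0.inv()*R).as_rotvec()).round(2))
E
python3 - <<'E'
from h import *
for n in('scene','top'):
    d=get(n); save(d,n+'0.png'); np.save(n+'P.npy',pts(d)); np.save(n+'C.npy',d['color'])
    print(n,-d['R'].T@d['t'],d['R'][2],d['fx'])
print(manip.state())
E
```

```text
pics
scene [-1006.33234282   955.41708367  1110.47289642] [ 0.7829631  -0.3702871  -0.49985623] 492.91696672342044
top [ 215.00533932  177.68359487 1801.11955429] [ 0.20771113 -0.00325362 -0.9781848 ] 524.3749928044118
{'t': 0.1, 'joint_pos': array([-1.38546963,  0.42667771,  0.07387206,  1.60653957, -0.03408815,
        1.11079771, -0.06708679]), 'qvel': array([-1.02264869e-05, -1.68237114e-03,  6.58773028e-04, -1.64103009e-03,
       -4.90635495e-04, -8.67680713e-05,  1.34449025e-04]), 'joint_efforts': array([ 8.22186907e-03, -9.37476397e+01,  3.67659219e+00, -4.55054033e+01,
       -4.86886909e-02,  1.67407334e-02,  5.38249117e-05]), 'eef_pos': array([221.72035651, 637.12701381, 204.84222313]), 'orientation': array([-3.14043439e+00,  1.00673190e-04,  2.80673560e+00]), 'contact_force': array([-0.8283558 , -0.09250496,  0.41459497]), 'torque': array([ 0.04231178, -0.01239274,  0.05249469]), 'grip_force': 0.0, 'gripper_width': 1.0037780823701128}
```

View pics/top0.png

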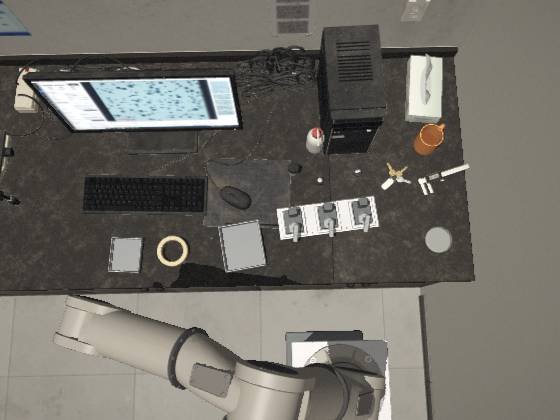

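View pics/scene0.png

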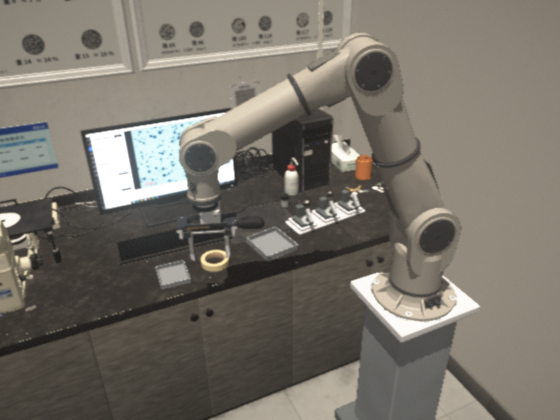

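The top view shows the stand at about (328,218) with three blocks, the larger tray at (243,246), the dish at (438,239) and the small specimens behind the stand near (294,168) and (320,180). The scene view confirms this layout; the smaller tray is the decoy.

```bash
python3 - <<'E'
from h import *
d=get('top');P=pts(d);C=d['color'].astype(int)
def rect(m,h,name):
    m=cv2.morphologyEx(m.astype(np.uint8),cv2.MORPH_CLOSE,np.ones((15,15)))
    c=max(cv2.findContours(m,0,1)[0],key=cv2.contourArea)
    q=np.array([ray(d,u,v,h)[:2] for u,v in c[:,0]],np.float32)
    print(name,cv2.minAreaRect(q))
    return m
v,u=np.mgrid[:420,:560]
br=C.min(-1)
rect((br>150)&(u>270)&(u<390)&(v>190)&(v<245),14,'stand')
rect((br>85)&(u>212)&(u<275)&(v>212)&(v<278),20,'tray')
for (a,b,n) in((438,239,'dish'),(294,168,'s1'),(320,180,'s2'),(358,171,'s3')): print(n,P[b,a].round(),ray(d,a,b,10).round())
crop=d['color'][190:245,265:395,::-1]
cv2.imwrite('pics/crop.png',cv2.resize(crop,None,fx=6,fy=6,interpolation=cv2.INTER_CUBIC))
# high points
m=(P[...,2]>55)&(P[...,2]<100)&(u>270)&(u<390)&(v>190)&(v<250)
n,l,s,ce=cv2.connectedComponentsWithStats(m.astype(np.uint8))
for i in range(1,n):
    if s[i,4]>5: print(s[i],P[l==i].mean(0).round(),P[l==i].max(0).round(),P[l==i].min(0).round())
E
```

```text
stand ((560.78759765625, 23.501052856445312), (122.25706481933594, 345.3100891113281), 6.758615970611572)
tray ((484.85003662109375, 316.1402893066406), (210.5516357421875, 204.14967346191406), 88.81367492675781)
dish [ 484. -357.    5.] [ 483. -355.   10.]
s1 [734. 137.  60.] [749. 135.  10.]
s2 [701.  45.  14.] [703.  45.  10.]
s3 [732. -91.  11.] [733. -91.  10.]
[358 198  10  10  82] [604. -89.  80.] [618. -76.  95.] [ 591. -106.   55.]
[323 202  10  10  78] [590.  29.  79.] [607.  43.  97.] [577.  13.  55.]
[288 207   9  10  76] [577. 147.  80.] [593. 161.  92.] [565. 134.  56.]
[363 213   7  19  92] [535. -99.  77.] [571. -90.  98.] [ 508. -109.   55.]
[327 218   6  19  77] [521.  21.  78.] [555.  30.  97.] [493.  15.  55.]
[292 223   6  19  81] [505. 139.  78.] [541. 148.  99.] [478. 132.  57.]
```

View pics/crop.png

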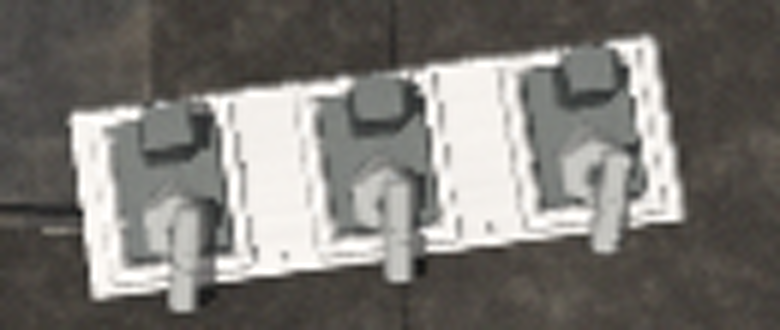

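The crop shows three blocks with lugs behind and bars in front, about 120 mm apart and yawed about 6.6°. The screws are all near their start angles. Next I work out the standoff in front of the left bar (A).

```bash
cat >> h.py <<'E'
PSI=np.radians(6.6); S=np.array([np.cos(PSI),np.sin(PSI),0]); Y=np.array([-S[1],S[0],0])
Z=np.sin(np.radians(35))*S+np.array([0,0,-np.cos(np.radians(35))])
R0=Rn.from_matrix(np.column_stack([np.cross(Y,Z),Y,Z]))
def to(bar,back,ang=0):   # ang deg clockwise
    delta(np.array(bar)+(19-back)*Z,R0*Rn.from_rotvec([0,0,np.radians(ang)]))
BAR={'A':[509,140,71],'B':[525,21,71],'C':[539,-98,71]}
E
python3 -c "
from h import *
to(BAR['A'],150)"
```

```text
shift [-367.1 -407.8   27.1] rot [ -7.93 -34.41 -24.95]
```

```bash
python3 -m creep '[[[-367,-408,27],[-8,-34.4,-25]],[[-367,-408,27],[-8,-34.4,-25]],[[-367,-408,27],[-8,-34.4,-25]],[[-367,-408,27],[-8,-34.4,-25]],[[-367,-408,27],[-8,-34.4,-25]],[[-367,-408,27],[-8,-34.4,-25]],[[-367,-408,27],[-8,-34.4,-25]],[[-367,-408,27],[-8,-34.4,-25]],[[-367,-408,27],[-8,-34.4,-25]],[[-367,-408,27],[-8,-34.4,-25]],[[-367,-408,27],[-8,-34.4,-25]],[[-367,-408,27],[-8,-34.4,-25]],[[-367,-408,27],[-8,-34.4,-25]],[[-367,-408,27],[-8,-34.4,-25]],[[-367,-408,27],[-8,-34.4,-25]],[[-367,-408,27],[-8,-34.4,-25]],[[-367,-408,27],[-8,-34.4,-25]],[[-367,-408,27],[-8,-34.4,-25]]]' 0.5
python3 - <<'E'
from h import *
print(manip.state()['joint_pos'].round(2)); to(BAR['A'],150)
d=get('wrist'); save(d,'w1.png'); P=pts(d); np.savez('w1.npz',P=P,C=d['color'])
print(-d['R'].T@d['t'])
E
```

```text
t: 1.65
eef_pos: [390.7, 240.5, 190.8]
orientation: [3.121, 0.606, -3.036]
contact_force: [-0.9, 1.0, -0.6]
gripper_width: 0.5
grip_force: 0.0
[-0.49 -0.13 -0.54  2.46  0.83  0.55 -0.02]
shift [ -19.2 -113.7   26.1] rot [ 0.84 -0.27 -0.47]
[222.26238177 219.62894938 291.0472921 ]
```

View pics/w1.png

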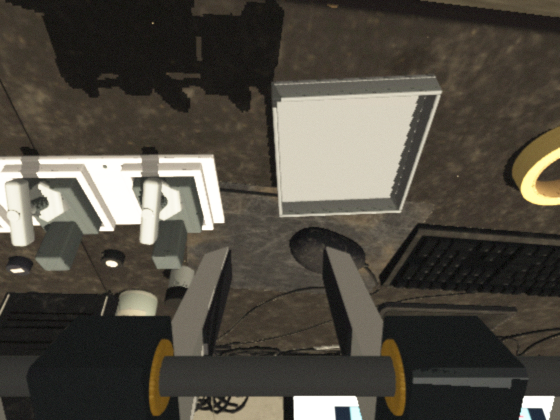

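The wrist picture (forward is down) shows bar A at (150,210), bar B at (20,212), the specimens at (112,258) and (18,265), and the tray at (355,145). Joint 4 hit its limit, so I need a shorter standoff.

```bash
cat >> h.py <<'E'
def meas(P,bar):
    """bar centre & angle from depth: points within slab around bar top face, in screw frame"""
    q=(P.reshape(-1,3)-bar)@R0.as_matrix()   # tool frame coords rel. to bar
    m=(abs(q[:,2]+9)<6)&(np.hypot(q[:,0],q[:,1])<45)
    q=q[m]; xy=q[:,:2].astype(np.float32)
    (cx,cy),(w,h),a=cv2.minAreaRect(xy); mu=xy.mean(0)
    e=np.linalg.eigh(np.cov((xy-mu).T))[1][:,1]; e*=np.sign(e[0])
    print('n',len(q),'mean',mu.round(1),'z',np.median(q[:,2]).round(1),'rectc',round(cx,1),round(cy,1),'size',round(w),round(h),'ang',np.degrees(np.arctan2(e[1],e[0])).round(1),
      'centre',(np.array(bar)+R0.as_matrix()@np.array([cx,cy,np.median(q[:,2])+9])).round(1))
E
python3 - <<'E'
from h import *
P=np.load('w1.npz')['P']
meas(P,BAR['A']);meas(P,BAR['B'])
print(pose()[0],Z); to(BAR['A'],80)
for u,v in((150,185),(150,210),(148,240),(170,245)): print(P[v,u].round())
# tray rim corners
T=P.reshape(-1,3); m=(abs(T[:,2]-25)<6)&(T[:,1]>215)&(T[:,1]<420)&(T[:,0]>380)&(T[:,0]<600)
print('tray',m.sum(),cv2.minAreaRect(T[m][:,:2].astype(np.float32)))
E
```

```text
n 1047 mean [5.1 0.4] z -9.9 rectc 4.0 -0.9 size 61 15 ang 9.8 centre [505.3 138.7  69.5]
n 1276 mean [7.2 1.6] z -10.9 rectc 5.5 -0.4 size 62 15 ang 4.1 centre [519.5  20.   69.4]
[391.70830642 238.08824277 190.83296769] [ 0.56977521  0.06592524 -0.81915204]
shift [ -19.2 -111.9   96.1] rot [ 0.69 -0.26 -0.66]
[480. 140.  61.]
[497. 141.  76.]
[520. 139.  93.]
[566. 150.  67.]
tray 3093 ((494.00567626953125, 325.863037109375), (206.36080932617188, 140.1548309326172), 9.120343208312988)
```

```bash
cat >> h.py <<'E'
BAR={'A':[505.3,139,70.5],'B':[519.5,20,70.5],'C':[533.7,-99,70.5]}
E
python3 -c "
from h import *
to(BAR['A'],80,9.8)"
```

```text
shift [ -15.8 -112.5   94.3] rot [ 0.67 -0.32  9.14]
```

```bash
python3 -m creep '[[[-15.8,-112.5,94.3],[0.7,-0.3,9.1]],[[-15.8,-112.5,94.3],[0.7,-0.3,9.1]],[[-15.8,-112.5,94.3],[0.7,-0.3,9.1]],[[-15.8,-112.5,94.3],[0.7,-0.3,9.1]],[[-15.8,-112.5,94.3],[0.7,-0.3,9.1]],[[-15.8,-112.5,94.3],[0.7,-0.3,9.1]],[[-15.8,-112.5,94.3],[0.7,-0.3,9.1]],[[-15.8,-112.5,94.3],[0.7,-0.3,9.1]],[[-15.8,-112.5,94.3],[0.7,-0.3,9.1]],[[-15.8,-112.5,94.3],[0.7,-0.3,9.1]],[[-15.8,-112.5,94.3],[0.7,-0.3,9.1]],[[-15.8,-112.5,94.3],[0.7,-0.3,9.1]]]'
python3 -c "
from h import *
print(manip.state()['joint_pos'].round(2)); to(BAR['A'],80,9.8); to(BAR['A'],0,9.8)
P=pts(get('wrist'))
for k in BAR: 
  try: meas(P,BAR[k])
  except Exception as e: print(k,e)
"
```

```text
t: 2.7
eef_pos: [481.3, 141.7, 124.7]
orientation: [3.028, 0.584, 3.051]
contact_force: [-0.0, -0.1, -0.2]
gripper_width: 0.5
grip_force: 0.0
[ 0.58  0.18 -1.22  2.46  1.44  0.43 -0.39]
shift [10.7 -7.3 -2.9] rot [-0.24 -0.96 -0.01]
shift [ 9.4 -7.  77.1] rot [-0.24 -0.96 -0.01]
n 1949 mean [ 2.4 -0.1] z -8.4 rectc 0.7 -0.5 size 61 14 ang 10.4 centre [505.1 138.5  69.6]
n 2040 mean [2.3 1.4] z -8.4 rectc 0.9 -0.1 size 61 14 ang 4.3 centre [519.1  19.9  69.5]
n 0 mean [nan nan] z nan rectc 0.0 0.0 size 0 0 ang nan centre [nan nan nan]h.py:30: RuntimeWarning: Mean of empty slice.
  (cx,cy),(w,h),a=cv2.minAreaRect(xy); mu=xy.mean(0)
  ret = um.true_divide(
  avg = a.mean(axis, **keepdims_kw)
h.py:31: RuntimeWarning: Degrees of freedom <= 0 for slice
  e=np.linalg.eigh(np.cov((xy-mu).T))[1][:,1]; e*=np.sign(e[0])
  c *= np.true_divide(1, fact)
  c *= np.true_divide(1, fact)
  return _methods._mean(a, axis=axis, dtype=dtype,
  ret = ret.dtype.type(ret / rcount)
```

```bash
python3 -m creep '[[[9.4,-7,20],[-0.2,-0.9,0.6]],[[9.4,-7,40],[-0.2,-0.9,0.6]],[[9.4,-7,50],[-0.2,-0.9,0.6]],[[9.4,-7,50],[-0.2,-0.9,0.6]],[[9.4,-7,50],[-0.2,-0.9,0.6]]]'
python3 -c "
from h import *
print(manip.state()['joint_pos'].round(2)); to(BAR['A'],0,10.4)"
```

```text
t: 3.17
eef_pos: [504.9, 143.2, 80.6]
orientation: [3.021, 0.597, 3.044]
contact_force: [1.1, -0.3, 0.1]
gripper_width: 0.5
grip_force: 0.0
[ 0.52  0.44 -1.23  2.46  1.74  0.66 -0.6 ]
shift [ 4.9 -5.2 27.3] rot [-0.04 -0.17  0.34]
```

```bash
python3 -m creep '[[[5,-5.2,15],[0,0,0.3]],[[5,-5.2,25],[0,0,0.3]],[[5,-5.2,27],[0,0,0.3]],[[5,-5.2,27],[0,0,0.3]],[[5,-5.2,27],[0,0,0.3]]]'
python3 -c "
from h import *
print(manip.state()['joint_pos'].round(2)); to(BAR['A'],0,10.4)"
```

```text
t: 3.58
eef_pos: [516.8, 139.0, 56.2]
orientation: [3.018, 0.599, 3.037]
contact_force: [-0.4, 0.1, -1.3]
gripper_width: 0.502
grip_force: 0.0
[ 0.51  0.55 -1.21  2.46  1.84  0.74 -0.65]
shift [1.4 1.  0.8] rot [-0.12 -0.03  0.  ]
```

```bash
python3 -m creep '[[[1.4,1,0.8],[0,0,0]],[[1.4,1,0.8],[0,0,0]],[[1.4,1,0.8],[0,0,0]],[[1.4,1,0.8],[0,0,0]],[[1.4,1,0.8],[0,0,0]],[[1.4,1,0.8],[0,0,0]]]' 0
python3 -c "
from h import *
to(BAR['A'],0,10.4);s=manip.state();print(s['torque'],s['torque']@Z)"
python3 -m creep '[[[0,0,0],[0,0,5]],[[0,0,0],[0,0,10]],[[0,0,0],[0,0,15]],[[0,0,0],[0,0,15]]]'
python3 -c "
from h import *
to(BAR['A'],0,25.4);s=manip.state();print(s['torque'],s['torque']@Z,s['joint_pos'].round(2))"
```

```text
t: 4.08
eef_pos: [516.2, 139.8, 53.8]
orientation: [3.017, 0.598, 3.035]
contact_force: [-0.8, -1.1, 2.3]
gripper_width: 0.148
grip_force: 30.0
shift [-0.5  0.6 -0.9] rot [-0.12 -0.08 -0.07]
[-0.20710415  0.45895148 -0.02711458] -0.06553535614465199
t: 4.42
eef_pos: [516.2, 140.1, 53.9]
orientation: [2.848, 0.542, 2.725]
contact_force: [-1.0, 2.5, 3.5]
gripper_width: 0.147
grip_force: 30.0
shift [-0.4  0.3 -0.9] rot [-0.1  -0.05 -0.32]
[0.32159427 0.34769016 0.16696282] 0.0693900647685382 [ 0.5   0.56 -1.21  2.46  1.84  0.75 -0.92]
```

```bash
python3 -m creep '[[[0,0,0],[0,0,5]],[[0,0,0],[0,0,10]],[[0,0,0],[0,0,15]],[[0,0,0],[0,0,20]],[[0,0,0],[0,0,20]]]'
python3 -c "
from h import *
to(BAR['A'],0,45.4);s=manip.state();print(s['torque'],s['torque']@Z,s['contact_force']);meas(pts(get('wrist')),BAR['A'])"
```

```text
t: 4.83
eef_pos: [516.4, 140.4, 54.0]
orientation: [2.68, 0.413, 2.363]
contact_force: [-0.5, 2.6, 4.8]
gripper_width: 0.148
grip_force: 30.0
shift [-0.3  0.1 -0.9] rot [-0.09 -0.02 -0.15]
[ 0.55977348 -0.01421475  0.32583913] 0.05109615168113496 [-0.45046818  2.57263226  4.77823295]
n 4501 mean [3.4 2.7] z -8.4 rectc -0.8 2.7 size 60 36 ang 45.5 centre [506.  141.7  70.4]
```

Screw A is past 0.7 rad with only light drag, so it is sound. I drive it home.

```bash
python3 -m creep '[[[0,0,0],[0,0,6]],[[0,0,0],[0,0,12]],[[0,0,0],[0,0,18]],[[0,0,0],[0,0,24]],[[0,0,0],[0,0,30]],[[0,0,0],[0,0,36]],[[0,0,0],[0,0,41.5]],[[0,0,0],[0,0,41.5]],[[0,0,0],[0,0,41.5]]]'
python3 -c "
from h import *
to(BAR['A'],0,85.9);s=manip.state();print(s['torque'],s['torque']@Z,s['contact_force'],s['joint_pos'].round(2));meas(pts(get('wrist')),BAR['A'])"
```

```text
t: 5.63
eef_pos: [517.0, 140.6, 54.6]
orientation: [2.532, 0.034, 1.733]
contact_force: [1.0, 4.6, 8.2]
gripper_width: 0.142
grip_force: 30.0
shift [-0.2 -0.6 -0.8] rot [-0.    0.05 -0.77]
[ 0.68439715 -0.77563721  0.44880259] -0.028819099452373376 [0.99711643 4.55406669 8.16011533] [ 0.51  0.56 -1.21  2.46  1.84  0.76 -1.98]
n 4490 mean [0.9 3.6] z -8.4 rectc 3.6 0.7 size 36 60 ang 86.6 centre [502.6 139.4  67.9]
```

```bash
python3 -m creep '[[[0,0,0],[0,0,0]],[[0,0,0],[0,0,0]],[[0,0,-10],[0,0,0]],[[0,0,-30],[0,0,0]],[[0,0,-55],[0,0,0]],[[0,0,-70],[0,0,-7]],[[0,0,-70],[0,0,-14]],[[0,0,-70],[0,0,-21]],[[0,0,-70],[0,0,-28]],[[0,0,-70],[0,0,-35]],[[0,0,-70],[0,0,-42]],[[0,0,-70],[0,0,-49]],[[0,0,-70],[0,0,-56]],[[0,0,-70],[0,0,-63]],[[0,0,-70],[0,0,-70]],[[0,0,-70],[0,0,-77]],[[0,0,-70],[0,0,-81]]]' 0.5
python3 -c "
from h import *
s=manip.state();print(s['joint_pos'].round(2));P=pts(get('wrist'))
for k in 'ABC': meas(P,BAR[k])
to(BAR['B'],70,4.3)" 2>/dev/null
```

```text
t: 7.1
eef_pos: [486.9, 139.3, 116.0]
orientation: [3.083, 0.594, -3.14]
contact_force: [0.3, -0.5, -0.3]
gripper_width: 0.499
grip_force: 0.0
[ 0.57  0.23 -1.23  2.46  1.52  0.48 -0.37]
n 2183 mean [ 1.5 -0.4] z -8.4 rectc 0.2 -0.8 size 62 15 ang 86.3 centre [505.6 138.3  69.9]
n 2259 mean [2.6 1.5] z -8.4 rectc 1.1 -0.0 size 61 14 ang 4.3 centre [518.9  19.9  69.4]
n 0 mean [nan nan] z nan rectc 0.0 0.0 size 0 0 ang nan centre [nan nan nan]
shift [  -0.4 -122.8   -2.2] rot [-0.39 -0.8  -0.97]
```

A is home at 86° and its block hasn't moved. Next is B.

```bash
python3 -m creep '[[[-0.4,-40,-2],[-0.4,-0.8,-1]],[[-0.4,-80,-2],[-0.4,-0.8,-1]],[[-0.4,-120,-2],[-0.4,-0.8,-1]],[[-0.4,-122.8,-2],[-0.4,-0.8,-1]],[[-0.4,-122.8,-2],[-0.4,-0.8,-1]],[[-0.4,-122.8,-2],[-0.4,-0.8,-1]]]'
python3 -c "
from h import *
s=manip.state();print(s['joint_pos'].round(2));P=pts(get('wrist'))
for k in 'BC': meas(P,BAR[k])
to(BAR['B'],70,4.3); to(BAR['B'],0,4.3)" 2>/dev/null
```

```text
t: 7.65
eef_pos: [507.1, 13.9, 119.1]
orientation: [3.08, 0.589, -3.137]
contact_force: [-0.3, 0.4, 0.6]
gripper_width: 0.498
grip_force: 0.0
[ 1.    0.21 -1.22  2.46  1.56  0.22 -0.05]
n 2216 mean [ 2.7 -0.5] z -8.6 rectc 1.3 -0.7 size 61 14 ang 4.5 centre [518.7  19.2  69.4]
n 2314 mean [2.8 1.4] z -8.7 rectc 1.5 -0.0 size 61 14 ang 11.6 centre [532.6 -99.2  69.4]
shift [17.8  1.3 -3.4] rot [ 0.01 -1.06 -0.8 ]
shift [16.5  1.3 66.6] rot [ 0.01 -1.06 -0.8 ]
```

```bash
python3 -m creep '[[[16.5,1,15],[0,-1,-0.5]],[[16.5,1,30],[0,-1,-0.5]],[[16.5,1,40],[0,-1,-0.5]],[[16.5,1,40],[0,-1,-0.5]],[[16.5,1,40],[0,-1,-0.5]]]'
python3 -c "
from h import *
s=manip.state();print(s['joint_pos'].round(2))
to(BAR['B'],0,4.4)" 2>/dev/null
```

```text
t: 8.12
eef_pos: [524.8, 22.4, 79.6]
orientation: [3.083, 0.597, -3.119]
contact_force: [-0.5, -0.2, 0.5]
gripper_width: 0.501
grip_force: 0.0
[ 0.92  0.43 -1.23  2.46  1.86  0.43 -0.28]
shift [ 9.3 -2.6 23.4] rot [ 0.33 -0.67 -0.  ]
```

```bash
python3 -m creep '[[[9.3,-2.6,10],[0.3,-0.7,0]],[[9.3,-2.6,20],[0.3,-0.7,0]],[[9.3,-2.6,24],[0.3,-0.7,0]],[[9.3,-2.6,24],[0.3,-0.7,0]],[[9.3,-2.6,24],[0.3,-0.7,0]]]'
python3 -c "
from h import *
s=manip.state();print(s['joint_pos'].round(2))
to(BAR['B'],0,4.4)" 2>/dev/null
```

```text
t: 8.53
eef_pos: [534.8, 19.4, 56.1]
orientation: [3.09, 0.607, -3.121]
contact_force: [-0.3, 0.2, -0.4]
gripper_width: 0.498
grip_force: 0.0
[ 0.89  0.56 -1.23  2.46  1.96  0.56 -0.33]
shift [ 4.3  2.  -1.4] rot [-0.13 -0.08 -0.04]
```

```bash
python3 -m creep '[[[4.3,2,-0.5],[0,0,0]],[[4.3,2,-0.5],[0,0,0]],[[4.3,2,-0.5],[0,0,0]]]'
python3 -m creep '[[[0,0,0],[0,0,0]],[[0,0,0],[0,0,0]],[[0,0,0],[0,0,0]],[[0,0,0],[0,0,0]],[[0,0,0],[0,0,0]],[[0,0,0],[0,0,0]]]' 0
python3 -c "
from h import *
s=manip.state();print(s['joint_pos'].round(2),s['torque'],s['torque']@Z)
to(BAR['B'],0,4.4)" 2>/dev/null
```

```text
t: 8.78
eef_pos: [534.3, 20.7, 54.9]
orientation: [3.091, 0.605, -3.121]
contact_force: [0.6, -0.0, -0.5]
gripper_width: 0.5
grip_force: 0.0
t: 9.28
eef_pos: [534.2, 20.7, 54.3]
orientation: [3.09, 0.605, -3.122]
contact_force: [-0.2, -0.8, -0.8]
gripper_width: 0.149
grip_force: 30.0
[ 0.89  0.56 -1.23  2.46  1.96  0.57 -0.33] [-0.06248528  0.51127323 -0.01699029] 0.012020880810556757
shift [ 2.8  0.8 -2.7] rot [-0.17 -0.24 -0.09]
```

```bash
python3 -m creep '[[[0,0,0],[0,0,5]],[[0,0,0],[0,0,10]],[[0,0,0],[0,0,15]],[[0,0,0],[0,0,20]],[[0,0,0],[0,0,20]]]'
python3 -c "
from h import *
s=manip.state();print(s['joint_pos'].round(2),s['torque'],s['torque']@Z)
to(BAR['B'],0,24.4);meas(pts(get('wrist')),BAR['B'])" 2>/dev/null
```

```text
t: 9.7
eef_pos: [534.1, 20.6, 54.2]
orientation: [2.861, 0.545, 2.745]
contact_force: [-1.2, -1.3, -0.5]
gripper_width: 0.147
grip_force: 30.0
[ 0.89  0.56 -1.23  2.46  1.96  0.57 -0.68] [-0.34680302  0.71921268 -0.20728704] 0.019614110405867136
shift [ 2.9 -0.1 -2.7] rot [-0.25 -0.17 -0.35]
n 4654 mean [3.9 2. ] z -8.6 rectc 0.9 2.6 size 60 36 ang 24.9 centre [518.7  22.5  69.6]
```

```bash
python3 -m creep '[[[0,0,0],[0,0,5]],[[0,0,0],[0,0,10]],[[0,0,0],[0,0,15]],[[0,0,0],[0,0,20]],[[0,0,0],[0,0,20]]]'
python3 -c "
from h import *
s=manip.state();print(s['joint_pos'].round(2),s['torque'],s['torque']@Z)
to(BAR['B'],0,44.4);meas(pts(get('wrist')),BAR['B'])" 2>/dev/null
```

```text
t: 10.17
eef_pos: [534.1, 20.6, 54.2]
orientation: [2.69, 0.42, 2.381]
contact_force: [0.1, -1.3, -4.0]
gripper_width: 0.147
grip_force: 30.0
[ 0.89  0.56 -1.23  2.46  1.96  0.57 -1.03] [-0.57697185  0.99243372 -0.28672891] -0.028443250381837454
shift [ 2.6 -1.1 -2.7] rot [-0.29 -0.08 -0.16]
n 4665 mean [2.7 3.8] z -8.5 rectc 2.3 0.7 size 60 36 ang 44.7 centre [517.8  20.5  68.8]
```

Screw B is also past 0.7 rad (44.6°) and turning freely. I drive it home.

```bash
python3 -m creep '[[[0,0,0],[0,0,6]],[[0,0,0],[0,0,12]],[[0,0,0],[0,0,18]],[[0,0,0],[0,0,24]],[[0,0,0],[0,0,30]],[[0,0,0],[0,0,36]],[[0,0,0],[0,0,42]],[[0,0,0],[0,0,42]],[[0,0,0],[0,0,42]]]'
python3 -c "
from h import *
s=manip.state();print(s['torque']@Z,s['contact_force'],s['joint_pos'].round(2));meas(pts(get('wrist')),BAR['B'])"
python3 -m creep '[[[0,0,0],[0,0,0]],[[0,0,0],[0,0,0]],[[0,0,-10],[0,0,0]],[[0,0,-30],[0,0,0]],[[0,0,-55],[0,0,0]],[[0,0,-70],[0,0,-7]],[[0,0,-70],[0,0,-14]],[[0,0,-70],[0,0,-21]],[[0,0,-70],[0,0,-28]],[[0,0,-70],[0,0,-35]],[[0,0,-70],[0,0,-42]],[[0,0,-70],[0,0,-49]],[[0,0,-70],[0,0,-56]],[[0,0,-70],[0,0,-63]],[[0,0,-70],[0,0,-70]],[[0,0,-70],[0,0,-75]]]' 0.5
python3 -c "
from h import *
s=manip.state();print(s['joint_pos'].round(2));P=pts(get('wrist'))
for k in 'BC': meas(P,BAR[k])
to(BAR['C'],60,11.6)" 2>/dev/null
```

```text
t: 10.97
eef_pos: [534.0, 20.7, 54.1]
orientation: [2.537, 0.041, 1.74]
contact_force: [-0.4, -0.8, -4.5]
gripper_width: 0.144
grip_force: 30.0
-0.08624284622473283 [-0.40774334 -0.78538281 -4.49392506] [ 0.89  0.56 -1.23  2.46  1.96  0.57 -1.75]
n 4658 mean [-0.9  5.6] z -8.6 rectc 0.8 3.2 size 36 59 ang 86.1 centre [518.7  23.1  69.7]
t: 12.35
eef_pos: [508.4, 16.4, 118.2]
orientation: [3.015, 0.581, 3.028]
contact_force: [-0.6, 0.3, -0.6]
gripper_width: 0.499
grip_force: 0.0
[ 0.99  0.22 -1.23  2.46  1.58  0.23 -0.17]
n 2249 mean [1.  2.4] z -8.1 rectc 0.0 2.0 size 62 14 ang 86.2 centre [519.8  22.1  69.7]
n 2293 mean [2.8 1.6] z -8.7 rectc 1.5 -0.0 size 61 15 ang 11.7 centre [532.6 -99.1  69.4]
shift [  -4.1 -118.7    5.2] rot [-0.22 -0.98  1.08]
```

B is home. By elimination C binds, at about 0.20 rad now. I'll confirm it and back it off.

```bash
python3 -m creep '[[[-4,-40,5],[-0.2,-1,1]],[[-4,-80,5],[-0.2,-1,1]],[[-4,-118.7,5],[-0.2,-1,1]],[[-4,-118.7,5],[-0.2,-1,1]],[[-4,-118.7,5],[-0.2,-1,1]],[[-4,-118.7,5],[-0.2,-1,1]]]'
python3 -c "
from h import *
s=manip.state();print(s['joint_pos'].round(2))
to(BAR['C'],60,11.6);to(BAR['C'],0,11.6)" 2>/dev/null
```

```text
t: 12.9
eef_pos: [510.0, -100.9, 100.0]
orientation: [2.993, 0.594, 2.991]
contact_force: [0.2, 0.2, -0.3]
gripper_width: 0.503
grip_force: 0.0
[ 1.31  0.37 -1.23  2.44  1.74  0.16 -0.01]
shift [-2.7 -0.3 -3.2] rot [-0.16  0.01 -0.98]
shift [-2.7 -0.1 56.8] rot [-0.16  0.01 -0.98]
```

```bash
python3 -m creep '[[[-2.5,0,15],[0,0,-0.8]],[[-2,0,30],[0,0,-0.8]],[[-2,0,45],[0,0,-0.8]],[[-2,0,56],[0,0,-0.8]],[[-2,0,56],[0,0,-0.8]],[[-2,0,56],[0,0,-0.8]]]'
python3 -c "
from h import *
s=manip.state();print(s['joint_pos'].round(2))
to(BAR['C'],0,11.6)" 2>/dev/null
```

```text
t: 13.4
eef_pos: [543.5, -95.7, 55.3]
orientation: [3.002, 0.596, 3.012]
contact_force: [-0.6, 0.7, 0.6]
gripper_width: 0.5
grip_force: 0.0
[ 1.2   0.6  -1.21  2.4   1.95  0.38 -0.13]
shift [-0.9 -2.   0.7] rot [-0.02 -0.04  0.02]
```

```bash
python3 -m creep '[[[0,-2,0],[0,0,0]],[[0,-2,0],[0,0,0]],[[0,-2,0],[0,0,0]],[[0,-2,0],[0,0,0]],[[0,-2,0],[0,0,0]],[[0,-2,0],[0,0,0]],[[0,-2,0],[0,0,0]]]' 0
python3 -m creep '[[[0,0,0],[0,0,4]],[[0,0,0],[0,0,8]],[[0,0,0],[0,0,12]],[[0,0,0],[0,0,12]]]'
python3 -c "
from h import *
s=manip.state();print(s['joint_pos'].round(2),s['torque'],s['torque']@Z)
to(BAR['C'],0,23.6);meas(pts(get('wrist')),BAR['C'])" 2>/dev/null
```

```text
t: 13.98
eef_pos: [543.2, -100.1, 55.1]
orientation: [3.005, 0.597, 3.01]
contact_force: [-7.2, -1.7, 11.7]
gripper_width: 0.147
grip_force: 30.0
t: 14.32
eef_pos: [543.3, -99.9, 55.1]
orientation: [2.868, 0.553, 2.76]
contact_force: [-8.1, -1.3, 11.7]
gripper_width: 0.147
grip_force: 30.0
[ 1.21  0.6  -1.21  2.4   1.94  0.38 -0.33] [0.14422797 0.27253357 0.07675414] 0.03727105648730916
shift [-0.2  2.2  1. ] rot [-0.18  0.05 -0.33]
n 4447 mean [ 5.1 -0.2] z -9.0 rectc 1.6 1.3 size 60 36 ang 23.8 centre [532.2 -97.8  69.6]
```

Still free at 24°. I turn it a little more to find the bind.

```bash
python3 -m creep '[[[0,0,0],[0,0,3]],[[0,0,0],[0,0,6]],[[0,0,0],[0,0,6]]]'
python3 -c "
from h import *
s=manip.state();print(s['torque']@Z)
to(BAR['C'],0,29.6)" 2>/dev/null
python3 -m creep '[[[0,0,0],[0,0,3]],[[0,0,0],[0,0,6]],[[0,0,0],[0,0,6]]]'
python3 -c "
from h import *
s=manip.state();print(s['torque']@Z)
to(BAR['C'],0,35.6)" 2>/dev/null
```

```text
t: 14.62
eef_pos: [543.3, -99.7, 55.2]
orientation: [2.809, 0.522, 2.645]
contact_force: [-7.0, -0.6, 12.5]
gripper_width: 0.145
grip_force: 30.0
0.034912936492862534
shift [0.  2.1 1. ] rot [-0.16  0.07 -0.25]
t: 14.87
eef_pos: [543.7, -99.7, 55.4]
orientation: [2.755, 0.486, 2.534]
contact_force: [-0.9, 0.9, 6.6]
gripper_width: 0.144
grip_force: 30.5
-0.540369106683487
shift [0.6 1.9 0.9] rot [-0.13  0.11 -0.21]
```

The torque jumped to −0.54 N m at about 33°, so C binds. I back it off to the stop.

```bash
python3 -m creep '[[[0,0,0],[0,0,-6]],[[0,0,0],[0,0,-12]],[[0,0,0],[0,0,-18]],[[0,0,0],[0,0,-24]],[[0,0,0],[0,0,-30]],[[0,0,0],[0,0,-34]],[[0,0,0],[0,0,-36]],[[0,0,0],[0,0,-36]]]'
python3 -c "
from h import *
s=manip.state();print(s['torque']@Z,s['contact_force'])
to(BAR['C'],0,0);meas(pts(get('wrist')),BAR['C'])" 2>/dev/null
```

```text
t: 15.53
eef_pos: [543.5, -100.3, 55.1]
orientation: [-3.133, 0.61, -3.018]
contact_force: [0.2, -1.2, 3.6]
gripper_width: 0.148
grip_force: 30.0
0.0683257741640868 [ 0.21020081 -1.18108396  3.59952265]
shift [-1.   2.4  0.9] rot [-0.24 -0.03  0.39]
n 4458 mean [ 5.  -1.8] z -8.8 rectc 2.3 -4.7 size 60 36 ang -0.5 centre [ 532.5 -103.8   69. ]
```

```bash
python3 -m creep '[[[0,0,0],[0,0,0]],[[0,0,0],[0,0,0]],[[0,0,-10],[0,0,0]],[[0,0,-30],[0,0,0]],[[0,0,-60],[0,0,0]],[[-20,0,-85],[0,0,0]],[[-40,0,-90],[0,0,0]],[[-40,0,-90],[0,0,0]],[[-40,0,-90],[0,0,0]]]' 0.5
python3 - 2>/dev/null <<'E'
from h import *
print(pose()[0]);P=pts(get('wrist'))
meas(P,BAR['B']);meas(P,BAR['C'])
T=P.reshape(-1,3); np.save('T.npy',T)
for n,(x,y) in dict(B=(590,29),C=(604,-89)).items():
    m=(abs(T[:,2]-75)<5)&(np.hypot(T[:,0]-x-3,T[:,1]-y)<30); print(n,m.sum(),cv2.minAreaRect(T[m][:,:2].astype(np.float32)),T[m].mean(0))
m=(abs(T[:,2]-25)<6)&(T[:,1]>215)
print('tray',m.sum())
d=get('top');Q=pts(d).reshape(-1,3)
m=(Q[:,2]<32)&(Q[:,2]>12)&(Q[:,1]>225)&(Q[:,1]<420)&(Q[:,0]>390)&(Q[:,0]<600); print(m.sum(),cv2.minAreaRect(Q[m][:,:2].astype(np.float32)))
save(d,'t2.png')
E
```

```text
t: 16.33
eef_pos: [518.0, -113.3, 114.5]
orientation: [-3.111, 0.571, -3.024]
contact_force: [-0.5, -0.4, 0.7]
gripper_width: 0.497
grip_force: 0.0
[ 517.97155231 -113.32261737  114.47573054]
n 2359 mean [1.  0.2] z -8.1 rectc -0.0 1.3 size 62 14 ang 86.0 centre [519.9  21.4  69.8]
n 2166 mean [ 2.8 -2. ] z -8.8 rectc 1.4 -1.7 size 14 61 ang -0.4 centre [ 532.9 -100.8   69.5]
B 612 ((586.3551635742188, 22.146636962890625), (18.55122947692871, 35.388572692871094), 46.183265686035156) [583.76724145  23.61063563  75.13111887]
C 454 ((603.5150756835938, -92.427001953125), (23.806901931762695, 27.83330535888672), 6.654524803161621) [593.81194906 -93.60745004  75.14659173]
tray 275
334 ((497.15771484375, 319.3165283203125), (208.8440399169922, 174.13851928710938), 7.157580852508545)
```

```bash
python3 - <<'E'
from h import *
T=np.load('T.npy')
m=(T[:,2]>60)&(np.hypot(T[:,0]-603,T[:,1]+92)<11); print('lug top z',np.percentile(T[m][:,2],[5,50,95]),m.sum())
D=np.load('w1.npz');P=D['P']; z=P[...,2]
for lo,hi in((0,12),(17,32)):
    m=((z>lo)&(z<hi)&(D['color' if 'color' in D else 'C'].min(-1)>60)&(P[...,1]>200)&(P[...,1]<430)&(P[...,0]<620)).astype(np.uint8)
    n,l,s,c=cv2.connectedComponentsWithStats(m); i=1+s[1:,4].argmax()
    q=P[l==i]; print(lo,s[i],np.median(q[:,2]),cv2.minAreaRect(q[:,:2].astype(np.float32)))
for u,v in ((278,88),(436,84),(280,214),(399,212),(350,150)): print(P[v,u].round())
Rd=Rn.from_matrix(np.column_stack([-S,Y,[0,0,-1]]))
delta([603.5,-92.5,150],Rd)
E
```

```text
lug top z [69.9353417  82.06659408 82.96444141] 575
0 [  277    95   152   113 13716] 3.6253339143996772 ((478.06396484375, 323.7475891113281), (145.78306579589844, 133.0472869873047), 9.087722778320312)
17 [ 272   86  170  132 3259] 23.684971999113998 ((472.2282409667969, 322.421875), (162.3457794189453, 140.07321166992188), 9.044492721557617)
[222. 220. 291.]
[383. 377.  15.]
[556. 267.  24.]
[539. 402.  25.]
[471. 329.   4.]
shift [-92.7  11.5  17.2] rot [-1.71 32.75 -0.38]
```

```bash
python3 -m creep '[[[-20,3,0],[-0.4,6,0]],[[-40,6,6],[-0.8,12,0]],[[-60,8,10],[-1.2,19,0]],[[-80,10,14],[-1.6,26,-0.4]],[[-92.7,11.5,17.2],[-1.7,32.7,-0.4]],[[-92.7,11.5,17.2],[-1.7,32.7,-0.4]],[[-92.7,11.5,17.2],[-1.7,32.7,-0.4]],[[-92.7,11.5,17.2],[-1.7,32.7,-0.4]]]' 0.6
python3 - <<'E'
from h import *
print(manip.state()['joint_pos'].round(2))
d=get('wrist');save(d,'w3.png');T=pts(d).reshape(-1,3)
m=(abs(T[:,2]-82)<4)&(np.hypot(T[:,0]-603,T[:,1]+92)<30); print(m.sum(),cv2.minAreaRect(T[m][:,:2].astype(np.float32)))
Rd=Rn.from_matrix(np.column_stack([-S,Y,[0,0,-1]]))
delta([603.5,-92.5,46],Rd)
E
```

```text
t: 17.1
eef_pos: [606.4, -93.0, 148.3]
orientation: [-3.138, -0.004, -3.028]
contact_force: [-0.9, 0.7, -0.6]
gripper_width: 0.602
grip_force: 0.0
[ 0.82  0.61 -1.08  1.75  0.59  1.15  1.24]
1424 ((605.7682495117188, -92.26318359375), (25.412616729736328, 27.27310562133789), 6.686629295349121)
shift [  2.2   0.7 101.9] rot [-0.21  0.06 -0.04]
```

View pics/w3.png

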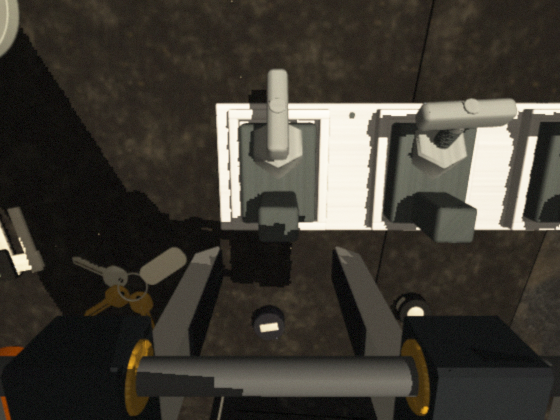

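The picture shows the backed-off bar C at (278,110), its lug at (278,215) between the finger lines, B's bar turned home at (465,113), and the specimens clear at (268,318) and (410,305).

```bash
python3 -m creep '[[[1,0.7,35],[0,0,0]],[[1,0.7,65],[0,0,0]],[[1,0.7,90],[0,0,0]],[[1,0.7,102],[0,0,0]],[[1,0.7,102],[0,0,0]],[[1,0.7,102],[0,0,0]]]'
python3 -m creep '[[[0,0,0],[0,0,0]],[[0,0,0],[0,0,0]],[[0,0,0],[0,0,0]],[[0,0,0],[0,0,0]],[[0,0,0],[0,0,0]]]' 0
python3 -m creep '[[[0,0,-10],[0,0,0]],[[0,0,-25],[0,0,0]],[[0,0,-40],[0,0,0]],[[0,0,-40],[0,0,0]]]'
python3 - <<'E'
from h import *
d=get('wrist');save(d,'w4.png')
E
```

```text
t: 17.65
eef_pos: [602.5, -91.9, 47.9]
orientation: [-3.14, 0.002, -3.025]
contact_force: [0.1, 0.1, 1.0]
gripper_width: 0.602
grip_force: 0.0
t: 18.07
eef_pos: [602.9, -91.8, 48.2]
orientation: [-3.14, 0.002, -3.025]
contact_force: [-2.8, -1.1, 7.9]
gripper_width: 0.295
grip_force: 29.9
t: 18.4
eef_pos: [604.2, -91.1, 91.3]
orientation: [-3.14, 0.005, -3.024]
contact_force: [1.8, 0.4, -5.3]
gripper_width: 0.296
grip_force: 29.9
```

View pics/w4.png

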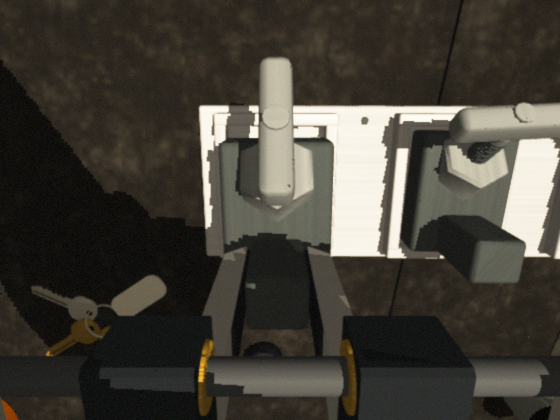

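Picture: block C lifted and held squarely at the lug, clear of the seat. Raise and carry it to the tray.

```bash
python3 -m creep '[[[0,0,-25],[0,0,0]],[[0,0,-55],[0,0,0]],[[0,0,-75],[0,0,0]],[[0,0,-75],[0,0,0]]]'
python3 - <<'E'
from h import *
print(manip.state()['joint_pos'].round(2))
a=np.radians(9);s=np.array([np.cos(a),np.sin(a),0]);Rd=Rn.from_matrix(np.column_stack([-s,[-s[1],s[0],0],[0,0,-1]]))
delta([494.5,325.5,165],Rd)
E
```

```text
t: 18.78
eef_pos: [604.1, -91.1, 166.3]
orientation: [-3.139, 0.005, -3.024]
contact_force: [0.8, 0.5, -5.3]
gripper_width: 0.297
grip_force: 30.0
[ 0.84  0.59 -1.1   1.75  0.57  1.16  1.26]
shift [6.010e+01 4.266e+02 1.000e-01] rot [-0.13  0.29 -2.28]
```

```bash
python3 -m creep '[[[3,20,0],[0,0,0]],[[7,50,0],[0,0,0]],[[11,80,0],[0,0,0]],[[15,110,0],[0,0,-1]],[[20,140,0],[0,0,-1]],[[24,170,0],[0,0,-1]],[[28,200,0],[0,0,-1]],[[32,230,0],[0,0,-1]],[[36,260,0],[0,0,-1]],[[41,290,0],[0,0,-2]],[[45,320,0],[0,0,-2]],[[49,350,0],[0,0,-2]],[[53,380,0],[0,0,-2.3]],[[57,405,0],[0,0,-2.3]],[[60,420,0],[0,0,-2.3]],[[60,426.6,0],[0,0,-2.3]],[[60,426.6,0],[0,0,-2.3]],[[60,426.6,0],[0,0,-2.3]],[[60,426.6,0],[0,0,-2.3]]]'
python3 - <<'E'
from h import *
print(manip.state()['joint_pos'].round(2))
d=get('wrist');save(d,'w5.png');P=pts(d);C=d['color'];z=P[...,2]
m=((z>17)&(z<30)&(P[...,1]>220)&(P[...,1]<430)&(P[...,0]<600)&(P[...,0]>370));q=P[m];print(m.sum(),cv2.minAreaRect(q[:,:2].astype(np.float32)))
a=np.radians(9);s=np.array([np.cos(a),np.sin(a),0]);Rd=Rn.from_matrix(np.column_stack([-s,[-s[1],s[0],0],[0,0,-1]]))
delta([494.5,325.5,60],Rd)
E
```

```text
t: 20.37
eef_pos: [493.4, 323.7, 161.6]
orientation: [-3.14, 0.0, -2.986]
contact_force: [-0.4, -0.1, -6.6]
gripper_width: 0.295
grip_force: 30.0
[ 0.13  0.56 -1.1   1.8   0.55  1.13  0.57]
3199 ((472.46917724609375, 322.41815185546875), (159.7912139892578, 140.47076416015625), 9.211962699890137)
shift [ -1.2   1.8 101.7] rot [-0.09  0.02 -0.07]
```

View pics/w5.png

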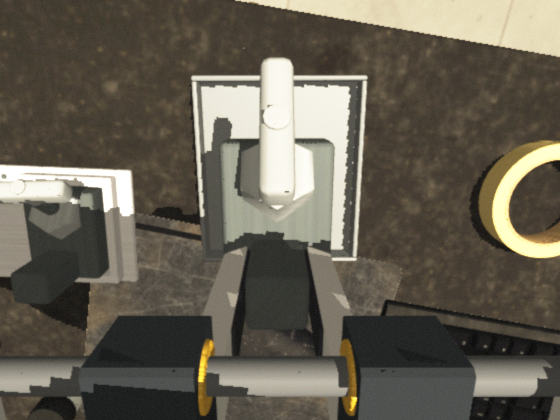

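The picture shows the block hanging level over the tray: rim corners at (195,78), (365,78), (205,260) and (355,260). The tray centre is (472,322), as before. Lower it.

```bash
python3 -m creep '[[[-1,2,30],[0,0,0]],[[-1,2,60],[0,0,0]],[[-1,2,85],[0,0,0]],[[-1,2,100],[0,0,0]],[[-1,2,106],[0,0,0]],[[-1,2,109],[0,0,0]],[[-1,2,109],[0,0,0]],[[-1,2,109],[0,0,0]]]'
```

```text
t: 21.08
eef_pos: [494.2, 327.7, 54.4]
orientation: [-3.141, 0.002, -2.984]
contact_force: [0.2, -0.1, -6.0]
gripper_width: 0.295
grip_force: 30.0
```

```bash
python3 -m creep '[[[0,0,3],[0,0,0]],[[0,0,6],[0,0,0]],[[0,0,8],[0,0,0]],[[0,0,10],[0,0,0]],[[0,0,10],[0,0,0]],[[0,0,10],[0,0,0]]]'
```

```text
t: 21.58
eef_pos: [494.3, 327.4, 44.0]
orientation: [-3.14, 0.002, -2.984]
contact_force: [-0.5, -3.8, 8.3]
gripper_width: 0.297
grip_force: 30.0
```

Contact with the floor. Release and retreat upward.

```bash
python3 -m creep '[[[0,0,0],[0,0,0]],[[0,0,0],[0,0,0]],[[0,0,0],[0,0,0]],[[0,0,-10],[0,0,0]],[[0,0,-40],[0,0,0]],[[0,0,-75],[0,0,0]],[[0,0,-110],[0,0,0]],[[0,0,-145],[0,0,0]],[[0,0,-150],[0,0,0]],[[0,0,-150],[0,0,0]]]' 0.6
python3 - <<'E'
from h import *
d=get('wrist');save(d,'w6.png');T=pts(d).reshape(-1,3)
m=(abs(T[:,2]-79)<5)&(np.hypot(T[:,0]-496,T[:,1]-327)<30);q=T[m];print(m.sum(),cv2.minAreaRect(q[:,:2].astype(np.float32)),np.percentile(q[:,2],[5,50,95]))
A=np.c_[q[:,:2]-q[:,:2].mean(0),np.ones(len(q))];print('slope',np.linalg.lstsq(A,q[:,2],rcond=None)[0])
b=np.array([496,327,0])-71*S+[0,0,67]; meas(T,b)
d=get('top');T=pts(d).reshape(-1,3); 
for k in 'AB': meas(T,BAR[k])
for x,y in((605,29+0),(577,147)): pass
print(manip.state()['contact_force'])
E
```

```text
t: 22.42
eef_pos: [494.3, 328.3, 196.1]
orientation: [3.141, 0.005, -2.984]
contact_force: [-0.4, -0.3, 0.2]
gripper_width: 0.598
grip_force: 0.0
1012 ((496.86767578125, 328.34881591796875), (25.43511199951172, 27.412845611572266), 9.660195350646973) [76.06448979 78.09808077 79.42276298]
slope [ 3.46093043e-02 -3.01356283e-03  7.80035484e+01]
n 1232 mean [-2.5 -2.2] z -8.3 rectc 0.1 -2.2 size 14 62 ang -2.1 centre [426.1 316.7  66.4]
n 0 mean [nan nan] z nan rectc 0.0 0.0 size 0 0 ang nan centre [nan nan nan]
n 0 mean [nan nan] z nan rectc 0.0 0.0 size 0 0 ang nan centre [nan nan nan]
[-0.47814676  1.01094918 -0.14004336]h.py:30: RuntimeWarning: Mean of empty slice.
  (cx,cy),(w,h),a=cv2.minAreaRect(xy); mu=xy.mean(0)
  ret = um.true_divide(
  avg = a.mean(axis, **keepdims_kw)
h.py:31: RuntimeWarning: Degrees of freedom <= 0 for slice
  e=np.linalg.eigh(np.cov((xy-mu).T))[1][:,1]; e*=np.sign(e[0])
  c *= np.true_divide(1, fact)
  c *= np.true_divide(1, fact)
  return _methods._mean(a, axis=axis, dtype=dtype,
  ret = ret.dtype.type(ret / rcount)
```

View pics/w6.png

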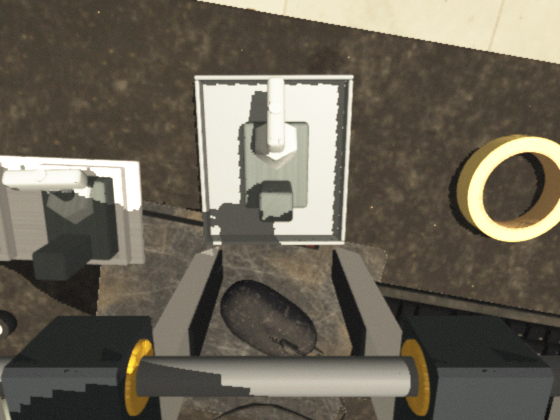

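The last picture shows the block flat in the tray at (275,165), bar at its stop, with block A in its seat and its bar turned home at (45,180). The gripper is clear.

```bash
python3 -c "
from rig import manip
print(manip.finish_job())"
```

```text
the job is handed in; nothing more can be done
None
```

I handed the job in at about 22 s: the screw on the stand's right-hand block (seen from the robot) bound at about 33°, so I backed it off to about 0° and set its block upright in the larger tray. The other two measured about 86° (home) in their seats. The hand-in gave no verdict.

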